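# Put the check weights back in their block

### The arm

A 6-joint arm with a two-finger parallel gripper is mounted at the origin on the work surface; the furniture and walls round the work are solid. World frame = base frame: x ahead of the robot, y to its left, z up, the work surface at z = 0. Lengths are in mm, angles in rad, forces in N, time in s.
With the tool pointing down it reaches from about 275 to 1000 mm from the base axis. Payload 8.4 kg.
Tool frame: the origin (TCP) lies at the very end of the fingers, on their centre line; the grasp point (between the pads) lies 19 mm behind it; z points along the fingers, y is the line along which they close (so a half turn about z gives the same grasp; the last joint's range is limited). The gripper opens to 85 mm and grips with 20 to 120 N. Pads are 22 mm wide; open, the fingers measure 114 mm over their backs; the gripper's body (76 mm by 85 mm) begins 54 mm behind the grasp point. The pads swing forward as they close: fully open they stand 13 mm farther back than shut.
Start: joints at [-1.129, 0.353, 1.633, -0, 1.155, -0.002], TCP at [268.358, -564.457, 231.281] pointing down, gripper open.
Joint ranges: [-2.63, 2.63], [-0.92, 2.1], [0.06, 2.66], [-1.3, 4.44], [0, 2.69], [-3.02, 3.02]. Speed limits (rad/s): [2.22, 2.22, 2.79, 3.14, 3.14, 3.14].

### API

Orientations are given as [roll, pitch, yaw] about the fixed x, y, z axes, in that order (R = Rz(yaw) Ry(pitch) Rx(roll)).
In Python, from rig import sensors, grab_frame, camera_params, order gives the robot as it stands. The module is installed in compiled form; this text tells all that it offers.
- The arm moves only by the tool move_arm, never from a script. Its argument "motion" is a list of rows, each a list of 7 numbers: the turn, a rotation vector about the tool's x, y, z in shares of pi rad (1.0 is pi rad), then the shift along the tool's x, y, z in fractions of the full range, 1 being 0.6 m, then the finger opening in m, from 0 to 0.0854. A call has 1 to 8 rows; each row is the pose to reach, as a shift and turn from the pose commanded when the call began, along the tool's axes at that moment; what a row does not reach only later rows make up. A row lasts 1/8 s, in which the tool goes at most 62.5 mm and 10.7 degrees, less where a joint would pass 70% of its speed; a pose out of reach is approached as far as the arm can. A shift or turn number past 1, either way, is cut back to 1. A call with a gripper value outside its range is refused whole. The fingers move at their own pace and stop on an object; "grip_force" is the grip in N (left out, the last holds). Time passes only in rows, so rows that repeat a pose let the fingers close. It gives the time, the measured TCP pose, the force, the opening and the grip force at its end, in the units of the state.
- sensors.sense(): the state, without advancing time (a new reading comes with each control period).
- grab_frame(name): name is "scene" or "top" or "wrist"; returns (picture, depth): 420x560x3 uint8, red, green, blue; 420x560 float32, mm along the optical axis (not along the pixel's ray), 0 where there is no reading.
- camera_params(name): a dict with "camera_matrix" (3x3 intrinsics, pixels), "k1" (the pictures are not rectified: a ray, as slopes to the right and down, at radius r is drawn at 1 + k1 r^2 times it, then the intrinsics apply), "world_from_camera" (4x4, takes a point from camera to world coordinates). Camera axes: x right, y down, z forward; pixel columns grow to the right and rows downward; lengths in mm; the calibration is good to about 2 mm. A picture is of the moment at which its call begins: read the wrist's pose just before it. camera_params takes no time and is no camera call; for the wrist camera it gives the pose at the moment of the call.
- order.sign_off(): hands the job in; it is judged then, once.
The state is a dict: "clock": time; "qpos": joint angles; "qvel": joint speeds; "joint_efforts": joint torques, N m; "eef_pos": TCP position; "tcp_rot": TCP orientation; "contact_force": force on the tool from outside, world axes, zero at the start; "wrist_torque": the same for the moment, N m; "opening": opening from 0.0 (shut) to 1.0 (fully open); "grasp_force": force on a finger pad.
Only numpy, scipy, OpenCV 4.12 (cv2) and the standard library are available. Lean on these libraries where they do the work, as an engineer would, in place of code of your own. Each camera call takes 0.05 s, during which the arm holds its last target. There are 200 camera calls.

### The job

The bench scale has been checked; put the four steel knob weights back in the wooden weight block, lined up in order of size, each standing upright and fully down in the bore made for it. Set them in gently, without dropping them or letting one fall over, and leave the brown bottle and the little vial standing where they are.

Things in the scene. Friction and masses are not known exactly. Their poses are not given: they have to be found in the camera images.
- weight_xs: smallest weight, plain steel, 50 g: cylinder 18 mm across and 25 mm high with a knob on top 12 mm across and 16 mm high (overall height 41 mm). Origin: centre of the underside, z up along its axis. Stands on the bench at the start; may be gripped by the knob from above (fingertips just over the shoulder).
- weight_s: second weight, plain steel, 100 g: cylinder 25 mm across and 26 mm high, knob 16 mm across and 17 mm high (overall 43 mm). Origin: centre of the underside, z up. Stands on the bench at the start.
- weight_m: third weight, plain steel, 200 g: cylinder 33 mm across and 30 mm high, knob 20 mm across and 18 mm high (overall 48 mm). Origin: centre of the underside, z up. Stands on the bench at the start.
- weight_l: largest weight, plain steel, 500 g: cylinder 46 mm across and 38.5 mm high, knob 26 mm across and 20 mm high (overall 58.5 mm). Origin: centre of the underside, z up. Stands on the pan of the scale at the start.
- weight_block: pale wooden block 241.5 x 90 x 30 mm, fixed, flat, at any yaw. Origin: centre of underside; x along its length, z up. Four round bores in a row on its x axis, smallest to largest: at x = -93.75, -47, +9.25, +77.75 mm, 24, 31.5, 43, 56 mm across. Bore floors 12 mm over the bench (18 mm deep); each mouth is countersunk at 45 degrees, 7 mm all round, and guides a weight in.
- scale: white bench scale, 156 x 150 mm, with a flat steel pan, fixed to the bench, its display towards the robot. Origin: centre of the underside, z up, the display at -x; pan 110 x 136 mm, centre at x = +22 mm, its top 42 mm over the bench.
- spirit_bottle: brown glass bottle with black cap, 62 mm across and 117 mm high, loose; to be left standing where it is. Origin: centre of the underside.
- vial: little clear vial with a pale cap, 23 mm across and 62 mm high, loose; to be left standing where it is. Origin: centre of the underside.
There are look-alikes about, which are no part of the job. What is shaped like the weight_m but orange or pink is not meant.

How it is judged (in metres and radians):
At the end, for the whole second after the job is handed in: Each weight stands in its own bore of the block: its axis within 7 mm of the bore's axis, its underside within 3 mm of the bore's floor, upright within 0.1 rad, released and at rest; bottle and vial upright (0.2 rad) and within 30 mm of where they stood (x of weight_xs in the frame of weight_block between -0.10075 and -0.08675 m and y of weight_xs in the frame of weight_block between -0.007 and 0.007 m and z of each of weight_xs, weight_s, weight_m, weight_l in the frame of weight_block below 0.015 m and angle between each of weight_xs, weight_s, weight_m, weight_l's own z axis and vertical below 0.1 rad and linear speed of each of weight_xs, weight_s, weight_m, weight_l below 0.02 m/s and x of weight_s in the frame of weight_block between -0.054 and -0.04 m and y of weight_s in the frame of weight_block between -0.007 and 0.007 m and x of weight_m in the frame of weight_block between 0.00225 and 0.01625 m and y of weight_m in the frame of weight_block between -0.007 and 0.007 m and x of weight_l in the frame of weight_block between 0.07075 and 0.08475 m and y of weight_l in the frame of weight_block between -0.007 and 0.007 m and distance of each of spirit_bottle, vial from where it was at the start of the episode below 0.03 m and angle between each of spirit_bottle, vial's own z axis and vertical below 0.2 rad); the robot touches nothing.
It fails at once if a weight falls over (tilts more than 0.7 rad) (angle between any of weight_xs, weight_s, weight_m, weight_l's own z axis and vertical above 0.7 rad).
It fails at once if a weight is dropped (falls freely more than about 2 cm) ((contact force between weight_xs and the fingers below 0.05 N and linear speed of weight_xs above 0.65 m/s) or (contact force between weight_s and the fingers below 0.05 N and linear speed of weight_s above 0.65 m/s) or (contact force between weight_m and the fingers below 0.05 N and linear speed of weight_m above 0.65 m/s) or (contact force between weight_l and the fingers below 0.05 N and linear speed of weight_l above 0.65 m/s)).
It fails at once if the brown bottle or the vial is knocked over (angle between any of spirit_bottle, vial's own z axis and vertical above 0.6 rad).
It also fails if it takes over 99 s, if anything falls off the work surface, if the arm or the gripper's body presses on something with over 40 N, if the wrist force passes 120 N, or if a joint passes its speed limit or range.

## Working session

There is one attempt and no reset: what is moved stays moved. The work goes in short steps, Python scripts to look and compute and a tool call to move; the robot and the scene stay as the last step left them, time stands still between calls to the robot, and variables do not carry over. Pictures are saved under pics/ and viewed, at most 14 in all, crops included, and the job is handed in when it is done.

Besides the shell and the picture viewer there is one more tool, called after "Emit:" as a command line: name --pt "numbers of a row" for each row, then --argument value for the rest. move_arm: Moves the arm, as the interface text tells. Its arguments: {"type":"object","properties":{"motion":{"type":"array","items":{"type":"array","items":{"type":"number"}}},"grip_force":{"type":"number"}},"required":["motion"]}

```bash
mkdir -p pics; cat > h.py <<'E'
import numpy as np, cv2
from rig import sensors, grab_frame, camera_params, order
def ray(cp,u,v):
    K=np.array(cp["camera_matrix"]);T=np.array(cp["world_from_camera"])
    d=cv2.undistortPoints(np.array([[[u,v]]],float),K,np.array([cp["k1"],0,0,0.]))[0,0]
    return T[:3,3],T[:3,:3]@np.array([d[0],d[1],1])
def plane(cp,u,v,z):
    o,d=ray(cp,u,v);return o+d*(z-o[2])/d[2]
def cloud(cp,dep):
    K=np.array(cp["camera_matrix"]);T=np.array(cp["world_from_camera"])
    v,u=np.mgrid[:420,:560]
    p=cv2.undistortPoints(np.stack([u.ravel(),v.ravel()],1)[:,None].astype(float),K,np.array([cp["k1"],0,0,0.]))[:,0]
    P=np.c_[p,np.ones(len(p))]*dep.reshape(-1,1)
    return (P@T[:3,:3].T+T[:3,3]).reshape(420,560,3)
E
python3 - <<'E'
from h import *
print(sensors.sense())
for n in("top","scene"):
    cp=camera_params(n);a,d=grab_frame(n);cv2.imwrite(f"pics/{n}0.png",a[...,::-1]);np.savez(f"{n}0.npz",a=a,d=d)
    print(n,np.round(cp["world_from_camera"],2),cp["camera_matrix"],cp["k1"])
E
```

```text
{'clock': 0.0, 'qpos': array([-1.12939179e+00,  3.53680301e-01,  1.63413306e+00, -3.86153063e-07,
        1.15520893e+00, -2.40643958e-03]), 'qvel': array([-0.00098414,  0.0009632 ,  0.00041464, -0.00012143, -0.00045541,
        0.00083378]), 'joint_efforts': array([ 3.58058358e-03, -6.05230236e+01, -3.42065799e+01,  3.72000677e-04,
        9.54426796e-03,  4.19026401e-05]), 'eef_pos': array([ 268.15613728, -564.01835576,  230.54206568]), 'tcp_rot': array([-3.14016302e+00, -3.08727824e-06,  4.43811129e-01]), 'contact_force': array([ 0.03745159, -0.48609148,  0.30907535]), 'wrist_torque': array([-0.00271027, -0.03846073, -0.02892251]), 'grasp_force': 0.0, 'opening': 1.0020121769521453}
top [[-0.00000e+00 -1.00000e+00  7.00000e-02  3.44080e+02]
 [-1.00000e+00  0.00000e+00 -1.00000e-02  8.24000e+01]
 [ 1.00000e-02 -7.00000e-02 -1.00000e+00  1.17736e+03]
 [ 0.00000e+00  0.00000e+00  0.00000e+00  1.00000e+00]] [[544.76684888   0.         285.3072879 ]
 [  0.         544.76684888 224.09100914]
 [  0.           0.           1.        ]] -0.15894806786272161
scene [[-5.7000e-01 -4.1000e-01  7.2000e-01 -3.6862e+02]
 [-8.2000e-01  2.7000e-01 -5.0000e-01  6.4999e+02]
 [ 1.0000e-02 -8.7000e-01 -4.9000e-01  6.0203e+02]
 [ 0.0000e+00  0.0000e+00  0.0000e+00  1.0000e+00]] [[508.95603706   0.         285.84211614]
 [  0.         508.95603706 211.78556967]
 [  0.           0.           1.        ]] -0.14417933649615378
```

View pics/top0.png

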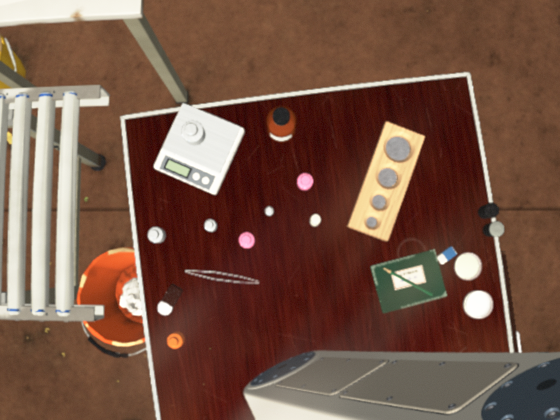

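View pics/scene0.png

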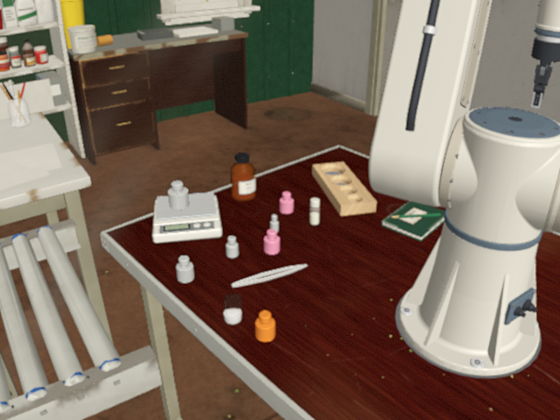

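Top view: L on the scale pan (193,131), M (156,235), S (210,225), XS (269,211), vial (315,220), bottle (281,120). The bores run from (371,223) for XS to (398,149) for L, and the pink and orange look-alikes are to be ignored. The scene view agrees.

```bash
cat > m.py <<'E'
from h import *
cp=camera_params("top");z=np.load("top0.npz");a,d=z["a"],z["d"];C=cloud(cp,d)
print("bench z",[round(float(C[v,u,2]),1) for u,v in((220,300),(330,270),(340,130))], "pan",C[150,225].round(1))
for n,u,v,h in(("L",193,131,100.5),("M",156,235,48),("S",210,225,43),("XS",269,211,41),("vial",315,220,62),("bottle",281,118,117),("pink1",305,181,48),("pink2",247,240,48)):
    w=C[v-16:v+17,u-16:u+17].reshape(-1,3);m=(abs(w[:,2]-h)<5)
    q=w[m]; lo=42 if n=="L" else 0
    b=w[(w[:,2]>lo+12)]
    print(n,"ray",plane(cp,u,v,h).round(1),"knob n",m.sum(),(q.min(0)+q.max(0))[:2].round(1)/2 if m.any() else "", "med",np.median(q,0).round(1) if m.any() else "","body",((b.min(0)+b.max(0))/2)[:2].round(1),"maxz",w[:,2].max().round(1))
# block
hsv=cv2.cvtColor(a,cv2.COLOR_RGB2HSV)
roi=np.zeros((420,560),np.uint8);roi[110:250,335:435]=1
m=((hsv[...,2]>110)&(hsv[...,1]>50)&(hsv[...,0]<30)&(roi>0)).astype(np.uint8)
cs,_=cv2.findContours(m,cv2.RETR_EXTERNAL,cv2.CHAIN_APPROX_NONE);c=max(cs,key=cv2.contourArea)
P=np.array([plane(cp,*p,30)[:2] for p in c[:,0].astype(float)],np.float32)
r=cv2.minAreaRect(P);print("block",r)
hz=((hsv[...,1]<70)&(roi>0)).astype(np.uint8)
n,l,st,ce=cv2.connectedComponentsWithStats(hz)
for i in range(1,n):
    if st[i,4]>40: print("bore",ce[i].round(1),st[i,2:],"xy@z12",plane(cp,*ce[i],12)[:2].round(1),"@30",plane(cp,*ce[i],30)[:2].round(1))
E
python3 m.py
```

```text
bench z [-1.2, -1.2, 2.3] pan [582.  203.3  35.9]
L ray [608.1 262.  100.5] knob n 119 [613.55 266.55] med [613.1 266.8  99.9] body [489.7 185.5] maxz 1177.4
M ray [400.2 345.6  48. ] knob n 60 [403.4 352. ] med [402.5 352.3  47.1] body [381.2 225.2] maxz 1177.4
S ray [421.5 232.6  43. ] knob n 46 [422.65 236.  ] med [422.6 235.   43. ] body [388.8 165.1] maxz 1177.4
XS ray [450.9 109.2  41. ] knob n 23 [453.1  110.25] med [453.  109.2  40.7] body [402.7 100.3] maxz 1177.4
vial ray [430.3  14.2  62. ] knob n 72 [432.45  13.2 ] med [432.4  13.1  61.9] body [392.5  42.3] maxz 1177.4
bottle ray [629.8  83.9 117. ] knob n 247 [636.   83.9] med [635.6  83.9 116.6] body [504.4  83.9] maxz 1177.4
pink1 ray [513.3  33.8  48. ] knob n 70 [516.35  33.75] med [515.6  33.7  47.8] body [437.8  50. ] maxz 1177.4
pink2 ray [389.9 154.6  48. ] knob n 70 [390.85 156.8 ] med [389.9 156.8  47.2] body [389.9 156.9] maxz 52.2
block ((517.7459716796875, -141.388916015625), (95.42816162109375, 248.90489196777344), 69.23805236816406)
bore [397.5 148.2] [ 24  24 458] xy@z12 [ 591.8 -171. ] @30 [ 588.  -167.1]
bore [387.1 177.1] [ 19  19 276] xy@z12 [ 527.9 -146.7] @30 [ 525.  -143.1]
bore [378.4 201.3] [ 14  14 149] xy@z12 [ 474.7 -126.7] @30 [ 472.7 -123.4]
bore [371.3 221.7] [10 11 85] xy@z12 [ 430.6 -110.6] @30 [ 429.3 -107.6]
```

```bash
cat >> h.py <<'E'
from scipy.spatial.transform import Rotation as Rn
YAW=-0.361; B=np.array([518.,-142.5])
def delta(x,y,z,yaw=YAW):
    s=sensors.sense();R=Rn.from_euler('xyz',s["tcp_rot"])
    w=(R.inv()*Rn.from_euler('xyz',[np.pi,0,yaw])).as_rotvec()
    t=R.inv().apply(np.array([x,y,z])-s["eef_pos"])
    print("turn",w.round(4),"shift mm",t.round(1));return w,t
def blk(bx,by=0):
    c,s=np.cos(YAW),np.sin(YAW);return B+np.array([c*bx-s*by,s*bx+c*by])
E
python3 - <<'E'
from h import *
s=sensors.sense();R=Rn.from_euler('xyz',s["tcp_rot"]);T=camera_params("wrist")["world_from_camera"]
print(R.inv().apply(T[:3,3]-s["eef_pos"]),(R.inv().as_matrix()@T[:3,:3]).round(3))
delta(480,-140,250)
E
```

```text
[  82.13905399   -0.47039994 -142.12447922] [[ 0.    -0.947 -0.321]
 [ 1.     0.     0.   ]
 [-0.    -0.321  0.947]]
turn [-1.200e-03  5.000e-04  8.048e-01] shift mm [ 373.4 -292.   -19. ]
```

Units first: shifts go in shares of 0.6 m and turns go in shares of pi rad. So 0.373 m / 0.6 = 0.6217, 0.327 m / 0.6 = 0.545, 0.805 rad / 3.1416 = 0.2562.

Emit:
move_arm --pt "0 0 0.0318 0.0783 -0.06 -0.0033 0.085" --pt "0 0 0.0637 0.155 -0.1217 -0.0083 0.085" --pt "0 0 0.0955 0.2333 -0.1817 -0.0133 0.085" --pt "0 0 0.1273 0.3117 -0.2433 -0.0167 0.085" --pt "0 0 0.1592 0.3883 -0.3033 -0.02 0.085" --pt "0 0 0.191 0.4667 -0.365 -0.0233 0.085" --pt "0 0 0.2228 0.545 -0.425 -0.0283 0.085" --pt "0 0 0.2562 0.6217 -0.4867 -0.0317 0.085"

```text
clock: 1.1
eef_pos: [480.4, -138.7, 250.4]
tcp_rot: [3.142, -0.0, -0.365]
contact_force: [0.8, -0.1, 0.5]
opening: 0.996
grasp_force: 0.0
```

```bash
python3 - <<'E'
from h import *
s=sensors.sense();print(s["clock"],s["eef_pos"],s["tcp_rot"],s["qpos"].round(2))
cp=camera_params("wrist");a,d=grab_frame("wrist");cv2.imwrite("pics/w1.png",a[...,::-1]);np.savez("w1.npz",a=a,d=d,**cp)
E
```

```text
1.1 [ 480.39570475 -138.74512333  250.35917982] [ 3.14157802e+00 -2.16822168e-04 -3.64628304e-01] [-0.28  0.14  1.87 -0.    1.13  1.65]
```

View pics/w1.png

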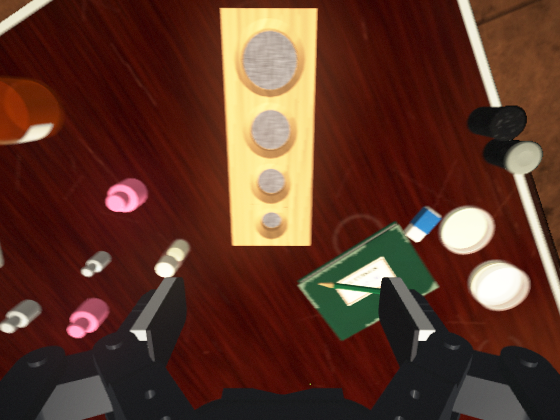

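Wrist view: the whole block is visible, with bore floors at about (271,61), (270,130), (271,181) and (271,221). The weights XS and S are at left.

```bash
cat > mb.py <<'E'
from h import *
z=np.load("w1.npz");a=z["a"];cp={k:z[k] for k in("camera_matrix","world_from_camera")};cp["k1"]=float(z["k1"])
hsv=cv2.cvtColor(a,cv2.COLOR_RGB2HSV)
roi=np.zeros((420,560),bool);roi[5:248,215:322]=1
m=((hsv[...,2]>120)&(hsv[...,0]<35)&roi).astype(np.uint8)
hz=((hsv[...,1]<45)&roi).astype(np.uint8)
n,l,st,ce=cv2.connectedComponentsWithStats(cv2.morphologyEx(hz,cv2.MORPH_OPEN,np.ones((3,3))))
pts=[]
for i in range(1,n):
    if st[i,4]>80:
        c=cv2.findContours((l==i).astype(np.uint8),0,1)[0][0]
        P=np.array([plane(cp,*p,12)[:2] for p in c[:,0].astype(float)],np.float32)
        q,r=cv2.minEnclosingCircle(P);pts.append(q);print(ce[i].round(1),"xy",np.round(q,1),"dia",round(2*r,1))
p=np.array(pts);off=np.array([77.75,9.25,-47,-93.75])
if len(p)==4:
    d=p[0]-p[3];y=np.arctan2(d[1],d[0]);print("yaw",y,"len",np.hypot(*d),"B",(p-off[:,None]*[np.cos(y),np.sin(y)]).round(1))
c=max(cv2.findContours(m,0,1)[0],key=cv2.contourArea)
print(cv2.minAreaRect(np.array([plane(cp,*q,30)[:2] for q in c[:,0].astype(float)],np.float32)))
E
python3 mb.py
```

```text
[269.6  59.8] xy [ 593.2 -168.5] dia 53.1
[270.4 129. ] xy [ 529.2 -144. ] dia 39.8
[270.8 180.2] xy [ 476.2 -123.6] dia 26.8
[271.3 219.3] xy [ 432.  -106.5] dia 18.8
yaw -0.3670159206834286 len 172.7013118344039 B [[ 520.6 -140.6]
 [ 520.6 -140.6]
 [ 520.  -140.4]
 [ 519.5 -140.1]]
((520.885498046875, -140.1695098876953), (93.96556091308594, 241.00086975097656), 69.13728332519531)
```

```bash
sed -i 's/YAW=-0.361; B=np.array(\[518.,-142.5\])/YAW=-0.365; B=np.array([520.,-141.])/' h.py; python3 - <<'E'
from h import *
delta(415,235,250)
E
```

```text
turn [-0.0037 -0.0007 -0.0058] shift mm [-196.7 -318.8    1.7]
```

Scaled: -0.319 m / 0.6 = -0.5317, -0.295 m / 0.6 = -0.4917.

Emit:
move_arm --pt "0 0 0 -0.0367 -0.0583 0 0.04" --pt "0 0 0 -0.0817 -0.1333 0 0.04" --pt "0 0 0 -0.1267 -0.2067 0 0.04" --pt "0 0 0 -0.1733 -0.28 0 0.04" --pt "0 0 0 -0.2183 -0.3533 0 0.04" --pt "0 0 0 -0.2633 -0.4267 0 0.04" --pt "0 0 0 -0.3033 -0.4917 0 0.04" --pt "0 0 0 -0.3283 -0.5317 0 0.04"

```text
clock: 2.15
eef_pos: [407.5, 229.2, 250.1]
tcp_rot: [3.142, 0.0, -0.36]
contact_force: [-0.1, 1.0, -0.7]
opening: 0.465
grasp_force: 0.0
```

```bash
python3 - <<'E'
from h import *
s=sensors.sense();print(s["clock"],s["eef_pos"],s["tcp_rot"],s["qpos"].round(2))
for i in range(3):
    cp=camera_params("wrist");a,d=grab_frame("wrist")
s=sensors.sense();print(s["clock"],s["eef_pos"],s["tcp_rot"],s["qpos"].round(2))
cp=camera_params("wrist");a,d=grab_frame("wrist")
cv2.imwrite("pics/w2.png",a[...,::-1]);np.savez("w2.npz",a=a,d=d,**cp)
C=cloud(cp,d)
for n,q,h in(("M",(403.4,352),48),("S",(422.7,236),43),("XS",(453.1,110),41)):
    m=(np.hypot(C[...,0]-q[0],C[...,1]-q[1])<22)&(abs(C[...,2]-h)<6)
    w=C[m];v,u=np.nonzero(m);print(n,m.sum(),"uv",u.mean().round(1),v.mean().round(1),"c",((w.min(0)+w.max(0))/2).round(1),np.median(w,0).round(1),"ext",np.ptp(w,axis=0).round(1))
E
```

```text
2.15 [407.52615276 229.24364034 250.1150085 ] [ 3.14152540e+00  3.14056507e-04 -3.59542775e-01] [0.51 0.08 1.94 0.   1.12 2.44]
2.3 [407.8305563  228.13921298 249.99204225] [ 3.14101078e+00  3.57803732e-04 -3.58601881e-01] [ 0.51  0.08  1.94 -0.    1.12  2.44]
M 265 uv 174.5 220.9 c [405.2 353.6  45.9] [405.5 352.7  47.3] ext [18.8 19.7  7.6]
S 185 uv 268.8 165.4 c [425.  236.1  40.7] [425.4 236.   42.3] ext [15.4 15.4  7.2]
XS 128 uv 376.5 90.8 c [456.3 111.4  38.9] [456.3 112.   40.2] ext [11.5 10.9  6.7]
```

View pics/w2.png

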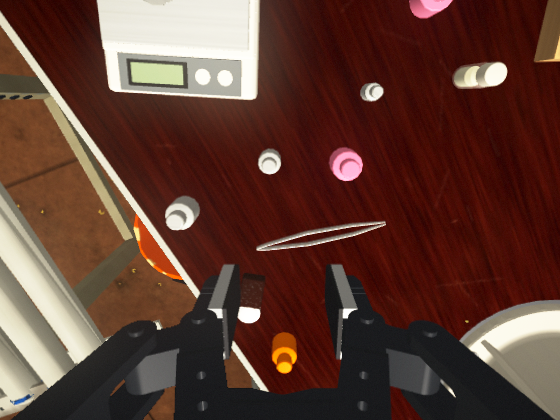

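Wrist view: XS (372,92), S (269,161), M (181,213). Pink, orange and the tweezers are clear of the path. XS goes first.

```bash
python3 - <<'E'
from h import *
delta(456.3,111.5,100)
E
```

```text
turn [0.0008 0.0003 0.0054] shift mm [ 86.   91.3 150.1]
```

Scaled: 0.15 m / 0.6 = 0.25, 0.03 m / 0.6 = 0.05, 0.005 rad / 3.1416 = 0.0016.

Emit:
move_arm --pt "0 0 0 0.05 0.0533 0.0333 0.03" --pt "0 0 0 0.1 0.1067 0.1 0.03" --pt "0 0 0.0016 0.1333 0.1417 0.1667 0.03" --pt "0 0 0.0016 0.1433 0.1517 0.225 0.03" --pt "0 0 0.0016 0.1433 0.1517 0.25 0.03" --pt "0 0 0.0016 0.1433 0.1517 0.25 0.03"

```text
clock: 3.1
eef_pos: [456.0, 111.5, 99.9]
tcp_rot: [3.141, 0.002, -0.367]
contact_force: [0.4, 0.3, 0.8]
opening: 0.352
grasp_force: 0.0
```

```bash
python3 - <<'E'
from h import *
s=sensors.sense();print(s["eef_pos"],s["tcp_rot"])
delta(456.3,111.5,27)
cp=camera_params("wrist");a,d=grab_frame("wrist");cv2.imwrite("pics/w3.png",a[...,::-1])
C=cloud(cp,d);m=(np.hypot(C[...,0]-456,C[...,1]-111)<18)&(abs(C[...,2]-41)<5);w=C[m];print(m.sum(),((w.min(0)+w.max(0))/2).round(1),np.median(w,0).round(1))
E
```

```text
[456.01674499 111.45457517  99.87464304] [ 3.14058709e+00  1.52688661e-03 -3.66981783e-01]
turn [ 0.001   0.0015 -0.002 ] shift mm [ 0.4 -0.2 72.9]
265 [455.9 110.8  39.3] [456.9 110.5  40.2]
```

View pics/w3.png

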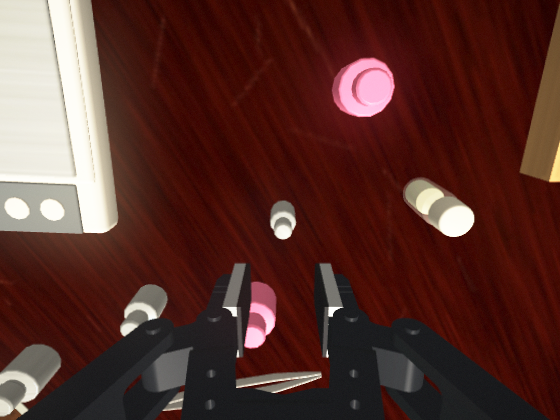

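Knob (283,228) is centred between the fingers. Next I lower and grip.

Scaled: 0.0725 m / 0.6 = 0.1208, 0.055 m / 0.6 = 0.0917.

Emit:
move_arm --pt "0 0 0 0 0 0.05 0.03" --pt "0 0 0 0 0 0.0917 0.03" --pt "0 0 0 0 0 0.1208 0.03" --pt "0 0 0 0 0 0.1208 0.03" --pt "0 0 0 0 0 0.1208 0.0" --pt "0 0 0 0 0 0.1208 0.0" --pt "0 0 0 0 0 0.1208 0.0" --pt "0 0 0 0 0 0.1208 0.0" --grip_force 60

```text
clock: 4.15
eef_pos: [457.7, 112.3, 29.0]
tcp_rot: [-3.14, -0.002, -0.366]
contact_force: [-0.6, 0.1, 7.5]
opening: 0.1
grasp_force: 59.0
```

Scaled: -0.09 m / 0.6 = -0.15, -0.08 m / 0.6 = -0.1333.

Emit:
move_arm --pt "0 0 0 0 0 0 0" --pt "0 0 0 0 0 -0.0167 0.0" --pt "0 0 0 0 0 -0.05 0.0" --pt "0 0 0 0 0 -0.1 0.0" --pt "0 0 0 0 0 -0.1333 0.0" --pt "0 0 0 0 0 -0.15 0.0"

```text
clock: 4.9
eef_pos: [457.1, 112.0, 119.4]
tcp_rot: [-3.14, -0.002, -0.366]
contact_force: [-0.2, -0.6, -0.8]
opening: 0.101
grasp_force: 59.0
```

```bash
python3 - <<'E'
from h import *
s=sensors.sense();print(s["eef_pos"],s["opening"],s["grasp_force"],blk(-93.75))
delta(*blk(-93.75),120);cp=camera_params("wrist");a,d=grab_frame("wrist");cv2.imwrite("pics/w4.png",a[...,::-1])
E
```

```text
[457.09756305 112.041236   119.41122344] 0.10086207654607422 58.954710430798045 [ 432.42589739 -107.53600364]
turn [-0.0011 -0.0017 -0.0012] shift mm [ 55.6 213.9  -0.7]
```

View pics/w4.png

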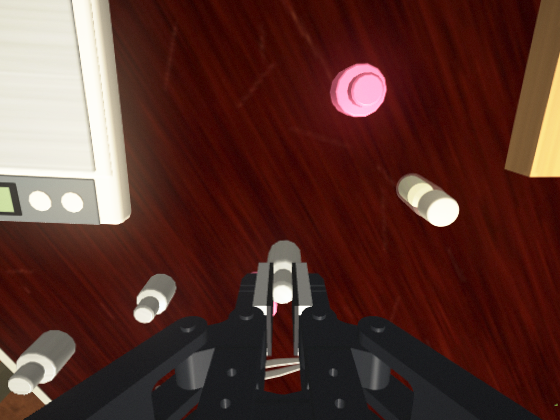

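XS is held upright by the knob (284,270). Next I carry it over its bore.

Scaled: 0.214 m / 0.6 = 0.3567, 0.19 m / 0.6 = 0.3167.

Emit:
move_arm --pt "0 0 0 0.01 0.0417 0 0" --pt "0 0 0 0.0283 0.1083 0 0" --pt "0 0 0 0.0467 0.1783 0 0" --pt "0 0 0 0.065 0.25 0 0" --pt "0 0 0 0.0833 0.3167 0 0" --pt "0 0 0 0.0925 0.3567 0.0083 0" --pt "0 0 0 0.0925 0.3567 0.05 0" --pt "0 0 0 0.0925 0.3567 0.0667 0"

```text
clock: 5.95
eef_pos: [430.6, -107.8, 76.5]
tcp_rot: [3.141, 0.002, -0.367]
contact_force: [0.8, 0.6, 0.2]
opening: 0.097
grasp_force: 59.0
```

```bash
python3 - <<'E'
from h import *
s=sensors.sense();print(s["eef_pos"],s["opening"],s["grasp_force"])
delta(*blk(-93.75),41);cp=camera_params("wrist");a,d=grab_frame("wrist");cv2.imwrite("pics/w5.png",a[...,::-1])
E
```

```text
[ 430.58502063 -107.78098922   76.45641358] 0.0973505342370148 58.96598996162538
turn [ 0.0003  0.0025 -0.0021] shift mm [ 1.7 -0.9 35.5]
```

View pics/w5.png

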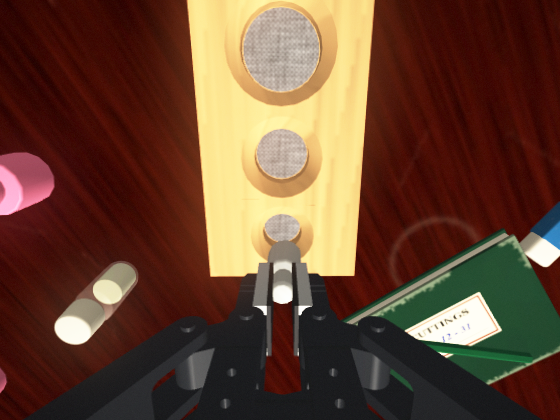

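The weight (283,255) lines up with the XS bore (283,230), so I lower it gently.

Scaled: 0.0345 m / 0.6 = 0.0575, 0.032 m / 0.6 = 0.0533.

Emit:
move_arm --pt "0 0 0 0.0017 0 0.0133 0" --pt "0 0 0 0.0025 0 0.0267 0" --pt "0 0 0 0.0025 0 0.0367 0" --pt "0 0 0 0.0025 0 0.0467 0" --pt "0 0 0 0.0025 0 0.0533 0" --pt "0 0 0 0.0025 0 0.0575 0" --pt "0 0 0 0.0025 0 0.0575 0"

```text
clock: 6.88
eef_pos: [433.1, -108.3, 43.2]
tcp_rot: [3.142, 0.0, -0.366]
contact_force: [-0.7, -0.3, -0.0]
opening: 0.1
grasp_force: 59.0
```

Scaled: 0.002 m / 0.6 = 0.0033, 0.001 m / 0.6 = 0.0017.

Emit:
move_arm --pt "0 0 0 0 0 0.0017 0" --pt "0 0 0 0 0 0.0033 0" --pt "0 0 0 0 0 0.0033 0"

```text
clock: 7.25
eef_pos: [433.2, -108.3, 41.3]
tcp_rot: [-3.142, -0.0, -0.366]
contact_force: [-0.6, -0.0, -0.1]
opening: 0.1
grasp_force: 59.0
```

Scaled: 0.002 m / 0.6 = 0.0033, 0.001 m / 0.6 = 0.0017.

Emit:
move_arm --pt "0 0 0 0 0 0.0017 0" --pt "0 0 0 0 0 0.0017 0" --pt "0 0 0 0 0 0.0033 0" --pt "0 0 0 0 0 0.0033 0"

```text
clock: 7.75
eef_pos: [434.5, -108.8, 40.8]
tcp_rot: [-3.142, -0.003, -0.366]
contact_force: [-3.1, 0.0, 24.1]
opening: 0.1
grasp_force: 61.4
```

Floor reached at z≈41. I release and lift.

Scaled: -0.1 m / 0.6 = -0.1667, -0.08 m / 0.6 = -0.1333.

Emit:
move_arm --pt "0 0 0 0 0 -0.0017 0" --pt "0 0 0 0 0 -0.0017 0.03" --pt "0 0 0 0 0 -0.0017 0.03" --pt "0 0 0 0 0 -0.0017 0.03" --pt "0 0 0 0 0 -0.025 0.03" --pt "0 0 0 0 0 -0.075 0.03" --pt "0 0 0 0 0 -0.1333 0.03" --pt "0 0 0 0 0 -0.1667 0.03"

```text
clock: 8.75
eef_pos: [433.9, -108.5, 141.7]
tcp_rot: [-3.141, -0.002, -0.366]
contact_force: [-0.1, 0.0, -0.2]
opening: 0.354
grasp_force: 0.0
```

```bash
python3 - <<'E'
from h import *
s=sensors.sense();print(s["eef_pos"])
delta(425.2,236,130);cp=camera_params("wrist");a,d=grab_frame("wrist")
C=cloud(cp,d);p=blk(-93.75);m=(np.hypot(C[...,0]-p[0],C[...,1]-p[1])<14)&(C[...,2]>45);w=C[m];print(p,m.sum(),((w.min(0)+w.max(0))/2).round(1),np.median(w,0).round(1),w[:,2].max())
E
```

```text
[ 433.86063756 -108.47502671  141.74728442]
turn [-0.0003 -0.0024 -0.0013] shift mm [-131.5 -318.5   11.5]
[ 432.42589739 -107.53600364] 2004 [ 436.5 -110.9  134.9] [ 443.  -111.4  219.2] 224.85585613954885
```

Scaled: -0.3185 m / 0.6 = -0.5308, -0.305 m / 0.6 = -0.5083.

Emit:
move_arm --pt "0 0 0 -0.0167 -0.0417 0 0.035" --pt "0 0 0 -0.05 -0.12 0 0.035" --pt "0 0 0 -0.0833 -0.2 0 0.035" --pt "0 0 0 -0.1167 -0.2833 0 0.035" --pt "0 0 0 -0.15 -0.3667 0 0.035" --pt "0 0 0 -0.1833 -0.45 0 0.035" --pt "0 0 0 -0.2083 -0.5083 0.0083 0.035" --pt "0 0 0 -0.2192 -0.5308 0.02 0.035"

```text
clock: 9.8
eef_pos: [424.3, 238.0, 127.4]
tcp_rot: [-3.141, -0.0, -0.364]
contact_force: [-0.6, -0.7, -0.8]
opening: 0.411
grasp_force: 0.0
```

```bash
cat > pk.py <<'E'
from h import *
import sys
x,y,top,z=map(float,sys.argv[1:])
for i in range(2): cp=camera_params("wrist");a,d=grab_frame("wrist")
s=sensors.sense();print(s["clock"],s["eef_pos"].round(1),s["tcp_rot"].round(4))
C=cloud(cp,d);m=(np.hypot(C[...,0]-x,C[...,1]-y)<22)&(abs(C[...,2]-top)<5);w=C[m];print(m.sum(),((w.min(0)+w.max(0))/2).round(1),np.median(w,0).round(1),np.ptp(w,axis=0))
delta(x,y,z)
E
python3 pk.py 425.2 236 43 29
```

```text
9.9 [423.8 236.6 126.6] [ 3.1406e+00  8.0000e-04 -3.6450e-01]
381 [425.1 236.5  41.3] [426.  236.2  42.3] [15.66070636 15.61262084  6.1741845 ]
turn [0.001  0.0008 0.0005] shift mm [ 1.6 -0.  97.6]
```

Scaled: 0.0975 m / 0.6 = 0.1625, 0.09 m / 0.6 = 0.15.

Emit:
move_arm --pt "0 0 0 0.0025 0 0.0583 0.035" --pt "0 0 0 0.0025 0 0.1167 0.035" --pt "0 0 0 0.0025 0 0.15 0.035" --pt "0 0 0 0.0025 0 0.1625 0.035" --pt "0 0 0 0.0025 0 0.1625 0.0" --pt "0 0 0 0.0025 0 0.1625 0.0" --pt "0 0 0 0.0025 0 0.1625 0.0" --pt "0 0 0 0.0025 0 0.1625 0.0" --grip_force 70

```text
clock: 10.9
eef_pos: [426.1, 235.8, 30.3]
tcp_rot: [-3.141, -0.001, -0.366]
contact_force: [-0.3, -0.5, 0.0]
opening: 0.15
grasp_force: 68.4
```

Scaled: -0.1 m / 0.6 = -0.1667, -0.085 m / 0.6 = -0.1417.

Emit:
move_arm --pt "0 0 0 0 0 0 0" --pt "0 0 0 0 0 -0.0167 0.0" --pt "0 0 0 0 0 -0.05 0.0" --pt "0 0 0 0 0 -0.1 0.0" --pt "0 0 0 0 0 -0.1417 0.0" --pt "0 0 0 0 0 -0.1667 0.0"

```text
clock: 11.65
eef_pos: [426.2, 235.9, 131.4]
tcp_rot: [-3.14, -0.001, -0.366]
contact_force: [-0.2, 0.5, -1.4]
opening: 0.143
grasp_force: 68.5
```

```bash
python3 - <<'E'
from h import *
s=sensors.sense();print(s["eef_pos"],s["grasp_force"],blk(-47));delta(*blk(-47),130)
E
```

```text
[426.21894563 235.85494693 131.42195917] 68.545797362749 [ 476.09618323 -124.22338316]
turn [-0.0013 -0.0011 -0.0011] shift mm [175.5 318.4   1.2]
```

Scaled: 0.311 m / 0.6 = 0.5183, 0.284 m / 0.6 = 0.4733.

Emit:
move_arm --pt "0 0 0 0.0183 0.0333 0 0" --pt "0 0 0 0.055 0.1 0 0" --pt "0 0 0 0.0967 0.175 0 0" --pt "0 0 0 0.1383 0.25 0 0" --pt "0 0 0 0.18 0.325 0 0" --pt "0 0 0 0.2217 0.4017 0 0" --pt "0 0 0 0.26 0.4733 0 0" --pt "0 0 0 0.285 0.5183 0 0"

```text
clock: 12.65
eef_pos: [473.9, -118.0, 129.8]
tcp_rot: [3.141, 0.0, -0.368]
contact_force: [0.1, 0.2, -0.9]
opening: 0.146
grasp_force: 68.6
```

```bash
python3 - <<'E'
from h import *
s=sensors.sense();print(s["eef_pos"],s["grasp_force"])
delta(*blk(-47),43);cp=camera_params("wrist");a,d=grab_frame("wrist");cv2.imwrite("pics/w6.png",a[...,::-1])
E
```

```text
[ 473.94789189 -118.0487606   129.80316258] 68.59351189705194
turn [ 0.0002  0.0002 -0.0026] shift mm [ 4.2  5.  86.8]
```

View pics/w6.png

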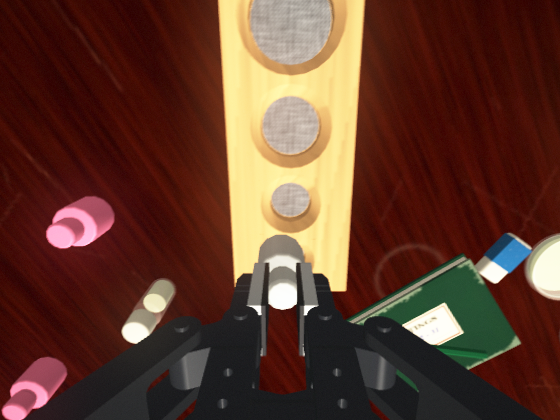

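S is held at (283,265) and its bore is at (291,200); XS is hidden behind it. I shift and lower, slowly near the bottom.

Scaled: 0.084 m / 0.6 = 0.14, 0.08 m / 0.6 = 0.1333.

Emit:
move_arm --pt "0 0 0 0.0067 0.0083 0.0167 0" --pt "0 0 0 0.0067 0.0083 0.05 0" --pt "0 0 0 0.0067 0.0083 0.075 0" --pt "0 0 0 0.0067 0.0083 0.0933 0" --pt "0 0 0 0.0067 0.0083 0.1067 0" --pt "0 0 0 0.0067 0.0083 0.12 0" --pt "0 0 0 0.0067 0.0083 0.1333 0" --pt "0 0 0 0.0067 0.0083 0.14 0"

```text
clock: 13.7
eef_pos: [476.5, -122.4, 45.5]
tcp_rot: [3.141, -0.001, -0.366]
contact_force: [0.4, -3.0, 0.7]
opening: 0.147
grasp_force: 68.8
```

Scaled: 0.003 m / 0.6 = 0.005, 0.001 m / 0.6 = 0.0017.

Emit:
move_arm --pt "0 0 0 0 0 0.0017 0" --pt "0 0 0 0 0 0.0033 0" --pt "0 0 0 0 0 0.005 0" --pt "0 0 0 0 0 0.005 0"

```text
clock: 14.2
eef_pos: [476.3, -122.2, 42.9]
tcp_rot: [3.142, -0.001, -0.366]
contact_force: [2.2, -4.3, -0.9]
opening: 0.15
grasp_force: 68.8
```

Scaled: 0.0015 m / 0.6 = 0.0025, 0.001 m / 0.6 = 0.0017.

Emit:
move_arm --pt "0 0 0 0 0.0025 0 0" --pt "0 0 0 0 0.0025 0.0008 0" --pt "0 0 0 0 0.0025 0.0017 0" --pt "0 0 0 0 0.0025 0.0025 0"

```text
clock: 14.7
eef_pos: [475.9, -123.3, 41.9]
tcp_rot: [-3.141, -0.0, -0.366]
contact_force: [-2.0, 0.7, 14.7]
opening: 0.151
grasp_force: 70.5
```

Down on the floor. I release and go to M.

Scaled: -0.095 m / 0.6 = -0.1583, -0.08 m / 0.6 = -0.1333.

Emit:
move_arm --pt "0 0 0 0 0 0 0" --pt "0 0 0 0 0 -0.0008 0.035" --pt "0 0 0 0 0 -0.0008 0.035" --pt "0 0 0 0 0 -0.0008 0.035" --pt "0 0 0 0 0 -0.025 0.035" --pt "0 0 0 0 0 -0.075 0.035" --pt "0 0 0 0 0 -0.1333 0.035" --pt "0 0 0 0 0 -0.1583 0.035"

```text
clock: 15.7
eef_pos: [476.6, -123.8, 138.8]
tcp_rot: [-3.141, -0.003, -0.366]
contact_force: [0.0, 0.6, -0.3]
opening: 0.407
grasp_force: 0.0
```

```bash
python3 - <<'E'
from h import *
delta(405.3,353,140)
E
```

```text
turn [-0.0004 -0.0033 -0.0013] shift mm [-237.3 -419.6   -1.8]
```

Scaled: -0.36 m / 0.6 = -0.6, -0.317 m / 0.6 = -0.5283.

Emit:
move_arm --pt "0 0 0 -0.02 -0.035 0 0.042" --pt "0 0 0 -0.0633 -0.1117 0 0.042" --pt "0 0 0 -0.11 -0.195 0 0.042" --pt "0 0 0 -0.1567 -0.2783 0 0.042" --pt "0 0 0 -0.2033 -0.3617 0 0.042" --pt "0 0 0 -0.25 -0.445 0 0.042" --pt "0 0 0 -0.2967 -0.5283 0 0.042" --pt "0 0 0 -0.3383 -0.6 0 0.042"

```text
clock: 16.7
eef_pos: [414.2, 287.3, 136.3]
tcp_rot: [-3.142, -0.0, -0.366]
contact_force: [1.0, 0.2, 0.3]
opening: 0.492
grasp_force: 0.0
```

Scaled: -0.06 m / 0.6 = -0.1, -0.055 m / 0.6 = -0.0917.

Emit:
move_arm --pt "0 0 0 -0.0333 -0.0583 0 0.042" --pt "0 0 0 -0.0517 -0.0917 0 0.042" --pt "0 0 0 -0.0567 -0.1 0 0.042" --pt "0 0 0 -0.0567 -0.1 0 0.042"

```text
clock: 17.2
eef_pos: [404.6, 352.7, 136.1]
tcp_rot: [3.141, 0.0, -0.366]
contact_force: [-0.6, 0.2, 0.7]
opening: 0.491
grasp_force: 0.0
```

```bash
python3 pk.py 405.3 353 48 33
```

```text
17.3 [404.8 352.3 136.2] [ 3.1408e+00  1.0000e-04 -3.6710e-01]
568 [405.  353.3  46.5] [405.8 353.1  47.4] [19.37241113 19.6430362   6.67415503]
turn [ 0.0008  0.0001 -0.0021] shift mm [  0.2  -0.9 103.2]
```

Scaled: 0.103 m / 0.6 = 0.1717, 0.095 m / 0.6 = 0.1583.

Emit:
move_arm --pt "0 0 0 0 -0.0017 0.0583 0.042" --pt "0 0 0 0 -0.0017 0.125 0.042" --pt "0 0 0 0 -0.0017 0.1583 0.042" --pt "0 0 0 0 -0.0017 0.1717 0.042" --pt "0 0 0 0 -0.0017 0.1717 0.0" --pt "0 0 0 0 -0.0017 0.1717 0.0" --pt "0 0 0 0 -0.0017 0.1717 0.0" --pt "0 0 0 0 -0.0017 0.1717 0.0" --grip_force 90

```text
clock: 18.3
eef_pos: [405.4, 354.7, 34.0]
tcp_rot: [-3.141, -0.001, -0.366]
contact_force: [0.3, -2.0, 5.9]
opening: 0.191
grasp_force: 88.8
```

Scaled: -0.105 m / 0.6 = -0.175, -0.09 m / 0.6 = -0.15.

Emit:
move_arm --pt "0 0 0 0 0 0 0" --pt "0 0 0 0 0 -0.0167 0.0" --pt "0 0 0 0 0 -0.05 0.0" --pt "0 0 0 0 0 -0.1 0.0" --pt "0 0 0 0 0 -0.15 0.0" --pt "0 0 0 0 0 -0.175 0.0"

```text
clock: 19.05
eef_pos: [405.5, 355.0, 140.2]
tcp_rot: [-3.14, -0.001, -0.366]
contact_force: [0.1, -0.6, -2.4]
opening: 0.186
grasp_force: 88.4
```

```bash
python3 - <<'E'
from h import *
s=sensors.sense();print(s["eef_pos"],s["grasp_force"],blk(9.25));delta(*blk(9.25),140)
E
```

```text
[405.45205316 355.00448003 140.15861558] 88.36409276467748 [ 528.64064479 -144.30178097]
turn [-0.002  -0.001  -0.0011] shift mm [ 2.938e+02  4.221e+02 -4.000e-01]
```

Scaled: 0.316 m / 0.6 = 0.5267, 0.273 m / 0.6 = 0.455.

Emit:
move_arm --pt "0 0 0 0.02 0.03 0 0" --pt "0 0 0 0.0667 0.095 0 0" --pt "0 0 0 0.1167 0.1667 0 0" --pt "0 0 0 0.1667 0.24 0 0" --pt "0 0 0 0.2167 0.3117 0 0" --pt "0 0 0 0.2667 0.3833 0 0" --pt "0 0 0 0.3167 0.455 0 0" --pt "0 0 0 0.3667 0.5267 0 0"

```text
clock: 20.05
eef_pos: [496.0, -21.9, 137.1]
tcp_rot: [3.141, 0.002, -0.367]
contact_force: [0.2, 0.5, -3.0]
opening: 0.19
grasp_force: 88.4
```

Scaled: 0.106 m / 0.6 = 0.1767, 0.094 m / 0.6 = 0.1567.

Emit:
move_arm --pt "0 0 0 0.045 0.065 0 0" --pt "0 0 0 0.085 0.1217 0 0" --pt "0 0 0 0.11 0.1567 0 0" --pt "0 0 0 0.1225 0.1767 0 0" --pt "0 0 0 0.1225 0.1767 0 0"

```text
clock: 20.68
eef_pos: [527.0, -145.2, 137.5]
tcp_rot: [3.141, 0.002, -0.368]
contact_force: [-0.3, 0.6, -2.4]
opening: 0.19
grasp_force: 88.4
```

```bash
python3 - <<'E'
from h import *
cp=camera_params("wrist");a,d=grab_frame("wrist");cv2.imwrite("pics/w7.png",a[...,::-1])
s=sensors.sense();print(s["eef_pos"],s["grasp_force"]);delta(*blk(9.25),47)
E
```

```text
[ 527.01054461 -144.43985486  137.61673471] 88.3985384853213
turn [-0.0001  0.0016 -0.0019] shift mm [ 1.6 -0.7 90.6]
```

View pics/w7.png

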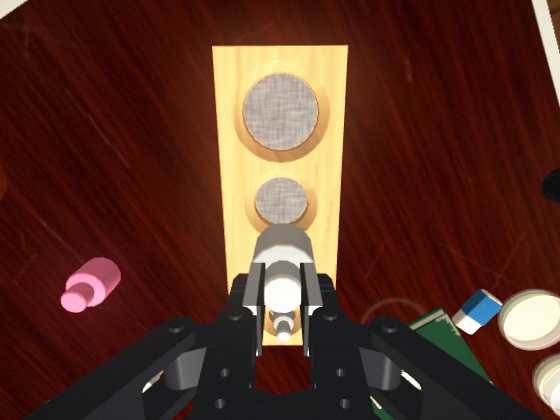

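M (283,260) is in line with its bore (282,200). I lower it.

Scaled: 0.088 m / 0.6 = 0.1467, 0.084 m / 0.6 = 0.14.

Emit:
move_arm --pt "0 0 0 0.0025 0 0.0167 0" --pt "0 0 0 0.0025 0 0.05 0" --pt "0 0 0 0.0025 0 0.0833 0" --pt "0 0 0 0.0025 0 0.1017 0" --pt "0 0 0 0.0025 0 0.115 0" --pt "0 0 0 0.0025 0 0.1283 0" --pt "0 0 0 0.0025 0 0.14 0" --pt "0 0 0 0.0025 0 0.1467 0"

```text
clock: 21.72
eef_pos: [529.4, -145.2, 50.0]
tcp_rot: [-3.142, -0.0, -0.366]
contact_force: [-0.5, 1.2, -2.7]
opening: 0.185
grasp_force: 88.4
```

Scaled: 0.003 m / 0.6 = 0.005, 0.002 m / 0.6 = 0.0033.

Emit:
move_arm --pt "0 0 0 0 0 0.0017 0" --pt "0 0 0 0 0 0.0033 0" --pt "0 0 0 0 0 0.005 0" --pt "0 0 0 0 0 0.005 0"

```text
clock: 22.22
eef_pos: [529.4, -145.2, 47.3]
tcp_rot: [-3.142, -0.0, -0.366]
contact_force: [1.0, 1.7, -1.9]
opening: 0.188
grasp_force: 88.4
```

Scaled: 0.002 m / 0.6 = 0.0033, 0.0015 m / 0.6 = 0.0025.

Emit:
move_arm --pt "0 0 0 0 0 0.0017 0" --pt "0 0 0 0 0 0.0025 0" --pt "0 0 0 0 0 0.0033 0" --pt "0 0 0 0 0 0.0033 0"

```text
clock: 22.72
eef_pos: [529.8, -145.4, 46.0]
tcp_rot: [-3.142, -0.001, -0.366]
contact_force: [-2.1, -0.3, 7.1]
opening: 0.186
grasp_force: 89.5
```

Scaled: -0.15 m / 0.6 = -0.25, -0.11 m / 0.6 = -0.1833.

Emit:
move_arm --pt "0 0 0 0 0 0 0" --pt "0 0 0 0 0 -0.0008 0.042" --pt "0 0 0 0 0 -0.0008 0.042" --pt "0 0 0 0 0 -0.0008 0.042" --pt "0 0 0 0 0 -0.025 0.042" --pt "0 0 0 0 0 -0.0917 0.042" --pt "0 0 0 0 0 -0.1833 0.042" --pt "0 0 0 0 0 -0.25 0.042"

```text
clock: 23.72
eef_pos: [529.8, -145.3, 198.6]
tcp_rot: [-3.141, -0.002, -0.366]
contact_force: [0.4, -0.2, -0.4]
opening: 0.494
grasp_force: 0.0
```

```bash
python3 - <<'E'
from h import *
delta(600,262,200)
E
```

```text
turn [-0.0003 -0.0024 -0.0012] shift mm [ -80.3 -405.4   -1.5]
```

Scaled: -0.4 m / 0.6 = -0.6667, -0.355 m / 0.6 = -0.5917.

Emit:
move_arm --pt "0 0 0 -0.0083 -0.0417 0 0.055" --pt "0 0 0 -0.025 -0.125 0 0.055" --pt "0 0 0 -0.0433 -0.2167 0 0.055" --pt "0 0 0 -0.0617 -0.3117 0 0.055" --pt "0 0 0 -0.08 -0.4067 0 0.055" --pt "0 0 0 -0.0983 -0.5 0 0.055" --pt "0 0 0 -0.1167 -0.5917 0 0.055" --pt "0 0 0 -0.1333 -0.6667 0 0.055"

```text
clock: 24.72
eef_pos: [598.0, 259.3, 196.4]
tcp_rot: [-3.141, -0.001, -0.365]
contact_force: [0.0, -0.1, 0.1]
opening: 0.642
grasp_force: 0.0
```

```bash
python3 pk.py 614 266 100.5 140
```

```text
24.825 [598.3 261.3 196.3] [-3.1392e+00 -8.0000e-04 -3.6290e-01]
943 [615.8 268.4  98.9] [616.7 267.9  99.9] [25.79399343 25.47263994  6.58942407]
turn [-0.0024 -0.0008  0.0021] shift mm [13.  -9.8 56.3]
```

Scaled: 0.06 m / 0.6 = 0.1, 0.05 m / 0.6 = 0.0833.

Emit:
move_arm --pt "0 0 0 0.0233 -0.0208 0.0167 0.055" --pt "0 0 0 0.0233 -0.0208 0.0583 0.055" --pt "0 0 0 0.0233 -0.0208 0.0833 0.055" --pt "0 0 0 0.0233 -0.0208 0.1 0.055" --pt "0 0 0 0.0233 -0.0208 0.1 0.055"

```text
clock: 25.45
eef_pos: [615.1, 263.1, 134.9]
tcp_rot: [3.141, 0.001, -0.367]
contact_force: [0.3, 0.1, 1.3]
opening: 0.644
grasp_force: 0.0
```

```bash
python3 pk.py 616 268.2 100.5 84
```

```text
25.55 [615.7 263.6 136. ] [-3.1411e+00 -6.0000e-04 -3.6630e-01]
1465 [615.9 268.3  98.9] [617.4 267.9  99.9] [25.87334746 25.59597532  6.66885258]
turn [-0.0005 -0.0006 -0.0013] shift mm [-1.5 -4.4 52. ]
```

Scaled: 0.052 m / 0.6 = 0.0867, 0.045 m / 0.6 = 0.075.

Emit:
move_arm --pt "0 0 0 -0.0025 -0.0075 0.0083 0.055" --pt "0 0 0 -0.0025 -0.0075 0.0417 0.055" --pt "0 0 0 -0.0025 -0.0075 0.075 0.055" --pt "0 0 0 -0.0025 -0.0075 0.0867 0.055" --pt "0 0 0 -0.0025 -0.0075 0.0867 0.0" --pt "0 0 0 -0.0025 -0.0075 0.0867 0.0" --pt "0 0 0 -0.0025 -0.0075 0.0867 0.0" --pt "0 0 0 -0.0025 -0.0075 0.0867 0.0" --grip_force 115

```text
clock: 26.55
eef_pos: [616.0, 268.5, 83.9]
tcp_rot: [-3.141, -0.001, -0.366]
contact_force: [0.5, 0.8, 0.4]
opening: 0.252
grasp_force: 113.1
```

Emit:
move_arm --pt "0 0 0 0 0 0 0" --pt "0 0 0 0 0 -0.0083 0.0" --pt "0 0 0 0 0 -0.025 0.0" --pt "0 0 0 0 0 -0.0583 0.0" --pt "0 0 0 0 0 -0.0917 0.0" --pt "0 0 0 0 0 -0.1083 0.0"

```text
clock: 27.3
eef_pos: [616.6, 268.8, 150.9]
tcp_rot: [-3.14, -0.002, -0.366]
contact_force: [-0.2, 0.3, -3.9]
opening: 0.26
grasp_force: 113.4
```

```bash
python3 - <<'E'
from h import *
s=sensors.sense();print(s["eef_pos"],s["grasp_force"],blk(77.75));delta(*blk(77.75),150)
cp=camera_params("wrist");a,d=grab_frame("wrist");cv2.imwrite("pics/w8.png",a[...,::-1])
E
```

```text
[616.57751091 268.75139907 150.85975039] 113.36996323429048 [ 592.62812243 -168.75280765]
turn [-0.0021 -0.0021 -0.0012] shift mm [1.343e+02 4.171e+02 3.000e-01]
```

View pics/w8.png

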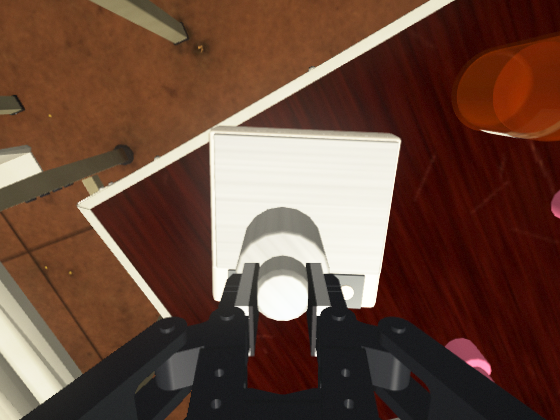

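L is held upright over the scale (283,240), and the bottle is at right (510,90). The straight path passes near the bottle, so I rise 55 mm first.

Scaled: 0.23 m / 0.6 = 0.3833, 0.182 m / 0.6 = 0.3033.

Emit:
move_arm --pt "0 0 0 0 0 -0.025 0" --pt "0 0 0 0 0 -0.0667 0" --pt "0 0 0 0.005 0.0167 -0.0917 0" --pt "0 0 0 0.0217 0.0683 -0.0917 0" --pt "0 0 0 0.0467 0.145 -0.0917 0" --pt "0 0 0 0.0717 0.225 -0.0917 0" --pt "0 0 0 0.0967 0.3033 -0.0917 0" --pt "0 0 0 0.1233 0.3833 -0.0917 0"

```text
clock: 28.35
eef_pos: [601.6, 25.0, 203.4]
tcp_rot: [3.141, 0.0, -0.366]
contact_force: [0.2, -0.3, -3.9]
opening: 0.251
grasp_force: 113.5
```

Scaled: 0.187 m / 0.6 = 0.3117, 0.183 m / 0.6 = 0.305.

Emit:
move_arm --pt "0 0 0 0.025 0.0783 0 0" --pt "0 0 0 0.05 0.1567 0 0" --pt "0 0 0 0.0717 0.225 0 0" --pt "0 0 0 0.0883 0.2783 0 0" --pt "0 0 0 0.0983 0.305 0.0167 0" --pt "0 0 0 0.1 0.3117 0.05 0" --pt "0 0 0 0.1 0.3117 0.075 0" --pt "0 0 0 0.1 0.3117 0.0917 0"

```text
clock: 29.35
eef_pos: [590.9, -168.3, 147.0]
tcp_rot: [-3.142, 0.002, -0.366]
contact_force: [-0.2, 0.6, -4.4]
opening: 0.249
grasp_force: 113.5
```

```bash
python3 - <<'E'
from h import *
cp=camera_params("wrist");a,d=grab_frame("wrist");cv2.imwrite("pics/w9.png",a[...,::-1])
s=sensors.sense();print(s["eef_pos"],s["grasp_force"]);delta(*blk(77.75),55)
E
```

```text
[ 590.50459546 -168.13740143  146.02569213] 113.52011585840955
turn [ 0.0001  0.0027 -0.0006] shift mm [ 2.4 -0.2 91. ]
```

View pics/w9.png

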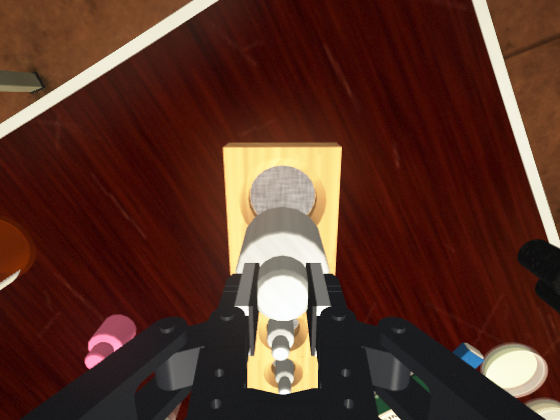

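L (283,240) is in line with its bore (283,195), and S and XS stand in theirs below. I lower it.

Scaled: 0.088 m / 0.6 = 0.1467, 0.084 m / 0.6 = 0.14.

Emit:
move_arm --pt "0 0 0 0.0033 0 0.0167 0" --pt "0 0 0 0.0033 0 0.05 0" --pt "0 0 0 0.0033 0 0.0833 0" --pt "0 0 0 0.0033 0 0.1017 0" --pt "0 0 0 0.0033 0 0.115 0" --pt "0 0 0 0.0033 0 0.1283 0" --pt "0 0 0 0.0033 0 0.14 0" --pt "0 0 0 0.0033 0 0.1467 0"

```text
clock: 30.4
eef_pos: [593.3, -169.7, 60.0]
tcp_rot: [-3.142, 0.0, -0.366]
contact_force: [0.5, 0.1, -4.5]
opening: 0.253
grasp_force: 113.6
```

Scaled: 0.003 m / 0.6 = 0.005, 0.002 m / 0.6 = 0.0033.

Emit:
move_arm --pt "0 0 0 0 0 0.0017 0" --pt "0 0 0 0 0 0.0033 0" --pt "0 0 0 0 0 0.005 0" --pt "0 0 0 0 0 0.005 0"

```text
clock: 30.9
eef_pos: [593.3, -169.7, 57.3]
tcp_rot: [-3.142, -0.0, -0.366]
contact_force: [0.2, 0.1, -4.5]
opening: 0.255
grasp_force: 113.6
```

Scaled: 0.003 m / 0.6 = 0.005, 0.002 m / 0.6 = 0.0033.

Emit:
move_arm --pt "0 0 0 0 0 0.0017 0" --pt "0 0 0 0 0 0.0033 0" --pt "0 0 0 0 0 0.005 0" --pt "0 0 0 0 0 0.005 0"

```text
clock: 31.4
eef_pos: [593.2, -169.7, 54.2]
tcp_rot: [3.142, 0.0, -0.366]
contact_force: [0.1, -0.3, -4.8]
opening: 0.253
grasp_force: 113.6
```

Emit:
move_arm --pt "0 0 0 0 0 0.0008 0" --pt "0 0 0 0 0 0.0017 0" --pt "0 0 0 0 0 0.0025 0" --pt "0 0 0 0 0 0.0025 0"

```text
clock: 31.9
eef_pos: [593.9, -169.9, 53.8]
tcp_rot: [-3.141, -0.001, -0.366]
contact_force: [-1.9, 0.3, 6.7]
opening: 0.253
grasp_force: 114.9
```

On the floor. I release, lift and back off for a check.

Scaled: -0.15 m / 0.6 = -0.25, -0.11 m / 0.6 = -0.1833.

Emit:
move_arm --pt "0 0 0 0 0 0 0" --pt "0 0 0 0 0 -0.0008 0.05" --pt "0 0 0 0 0 -0.0008 0.05" --pt "0 0 0 0 0 -0.0008 0.05" --pt "0 0 0 0 0 -0.025 0.05" --pt "0 0 0 0 0 -0.0917 0.05" --pt "0 0 0 0 0 -0.1833 0.05" --pt "0 0 0 0 0 -0.25 0.05"

```text
clock: 32.9
eef_pos: [593.9, -169.9, 206.3]
tcp_rot: [-3.141, -0.003, -0.366]
contact_force: [-0.3, 0.0, 1.0]
opening: 0.584
grasp_force: 0.0
```

Scaled: -0.14 m / 0.6 = -0.2333, -0.115 m / 0.6 = -0.1917.

Emit:
move_arm --pt "0 0 0 -0.0417 0 -0.0333 0.05" --pt "0 0 0 -0.1167 0 -0.0667 0.05" --pt "0 0 0 -0.1917 0 -0.0833 0.05" --pt "0 0 0 -0.2333 0 -0.0833 0.05" --pt "0 0 0 -0.2333 0 -0.0833 0.05"

```text
clock: 33.52
eef_pos: [461.6, -119.2, 254.0]
tcp_rot: [-3.141, -0.001, -0.366]
contact_force: [-1.0, 0.4, -0.1]
opening: 0.584
grasp_force: 0.0
```

```bash
python3 - <<'E'
from h import *
cp=camera_params("wrist");a,d=grab_frame("wrist");cv2.imwrite("pics/w10.png",a[...,::-1])
C=cloud(cp,d)
for n,bx,h in(("XS",-93.75,53),("S",-47,55),("M",9.25,60),("L",77.75,70.5)):
    p=blk(bx);m=(np.hypot(C[...,0]-p[0],C[...,1]-p[1])<16)&(abs(C[...,2]-h)<6);w=C[m];q=w-np.r_[B,0];c,s=np.cos(YAW),np.sin(YAW)
    bxy=q[:,:2]@np.array([[c,-s],[s,c]])
    print(n,m.sum(),"block xy",((bxy.min(0)+bxy.max(0))/2-[bx,0]).round(1),"top z",np.median(w[:,2]).round(1),"want",h)
cp=camera_params("top");a,d=grab_frame("top");C=cloud(cp,d)
for n,x,y,h in(("vial",432.4,13.1,62),("bottle",636,83.9,117)):
    m=(np.hypot(C[...,0]-x,C[...,1]-y)<25)&(abs(C[...,2]-h)<5);w=C[m];print(n,m.sum(),((w.min(0)+w.max(0))/2).round(1))
print(sensors.sense()["eef_pos"])
E
```

```text
XS 102 block xy [ 0.6 -2.5] top z 52.3 want 53
S 192 block xy [-2.1  1.1] top z 54.3 want 55
M 366 block xy [ 0.9 -1.4] top z 59.3 want 60
L 834 block xy [ 1.3 -0.9] top z 69.7 want 70.5
vial 73 [431.7  13.2  61.2]
bottle 244 [635.9  83.9 116.8]
[ 463.43442333 -119.83221432  253.69893132]
```

View pics/w10.png

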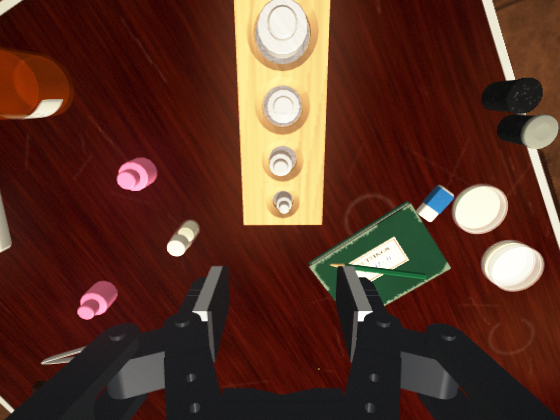

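All four weights are fully down and upright in their bores at (284,30), (283,106), (281,162) and (284,203). Bottle and vial have not moved.

```bash
python3 -c "
from rig import order
print(order.sign_off())"
```

```text
the job is handed in; nothing more can be done
None
```

All four weights are in their own bores, upright and fully down, the bottle and vial stand where they were, and the job was handed in at about 34 s of the 99 s allowed; the sign-off returned no verdict.

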